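Jack up under a held compressor carriage and release it

ROBOT

A 6-joint arm with a two-finger parallel gripper is mounted at the origin on the work surface. World frame = base frame: x ahead of the robot, y to its left, z up, the work surface at z = 0. Lengths are in m, angles in rad, forces in N, time in s.
With the tool pointing down it reaches from about 0.3 to 0.75 m from the base axis. Payload 8.5 kg.
Tool frame: the origin (TCP) lies on the mounting face of the last link; the fingertips stand 166 mm ahead of it and the grasp point (between the pads) lies 147 mm ahead of it; x points along the fingers, y is the direction in which the jaws open and shut, and the axes are right-handed (so a half turn about x gives the same grasp; the last joint's range is limited). The gripper opens to 88 mm and grips with 3 to 60 N. Pads are 18 mm wide; open, the fingers measure 123 mm over their backs; the gripper's body (75 mm by 187 mm) begins 45 mm behind the grasp point.
Start: joints at [-1.462, 0.381, 1.297, -0, 1.464, -0.215], TCP at [0.175, -0.521, 0.405] pointing down, gripper open.
Joint ranges: [-3.11, 3.11], [-0.89, 2.33], [0.22, 2.48], [-1.42, 4.56], [0.17, 2.85], [-2.88, 2.88]. Speed limits (rad/s): [2.39, 2.39, 3.14, 3.14, 3.14, 3.14].

INTERFACE

Orientations are given as a rotation vector (axis times angle).
In Python, from bench import r gives the robot as it stands.
- The arm moves only by the tool carry_out, never from a script. Its argument "targets" is a list of rows, each an object with "hand": the finger opening in cm, from 0 to 8.81; "offset": the shift along the tool's x, y, z in cm, a list of three; "spin": the turn about the tool's x in degrees. In form: [{"hand": hand, "offset": [dx, dy, dz], "spin": spin}, ...]. A call has 1 to 5 rows; each row is the pose to reach, as a shift and turn from the pose measured when the call began, along the tool's axes at that moment; what a row does not reach only later rows make up. A row lasts 1/12 s, in which the tool goes at most 41.7 mm and 7.16 degrees, less where a joint would pass 70% of its speed; a pose out of reach is approached as far as the arm can. A call with a gripper value outside its range is refused whole. The fingers move at their own pace and stop on an object; "grip_force" is the grip in N (left out, the last holds). Time passes only in rows, so rows that repeat a pose let the fingers close. It gives the time, the measured TCP pose, the force and the opening at its end, in the units of the state.
- r.get_obs(): the state, without advancing time (a new reading comes with each control period).
- r.snapshot(name): name is "side" or "top" or "wrist"; returns (picture, depth): 400x640x3 uint8, red, green, blue; 400x640 float32, m along the optical axis (not along the pixel's ray), 0 where there is no reading.
- r.camera_info(name): a dict with "fx", "fy", "cx", "cy" (pixels), "rvec" (rotation vector, rad) and "tvec" (3), from world to camera coordinates, as OpenCV has them. Camera axes: x right, y down, z forward; pixel columns grow to the right and rows downward; lengths in m; the calibration is good to about 2 mm. A picture is of the moment at which its call begins: read the wrist's pose just before it. camera_info takes no time and is no camera call; for the wrist camera it gives the pose at the moment of the call.
- r.close_job(): hands the job in, once; it reports no verdict.
Trained networks look in the newest picture that a camera, given by its name, has taken for a name from the list of things; names that differ only in an ending like _2 or _b are one class to them, and where a whole thing is asked for, a point or a joint stands for the part that bears it (a point fixed in the world has none). Each returns a list of dicts, best first, with "conf" (0 to 1); they miss things now and then, are a little off and sometimes report something else, mostly with a low value. They report only what shows in the picture. A call takes as long as a camera call.
- r.trace(camera, query): "region" (400x640 bool, what is visible of it) and "uv" ([column, row] in pixels, amid what is visible of it).
- r.pinpoint(camera, query): "uv" ([column, row] in pixels: a listed point, or the origin of a listed thing).
The state is a dict: "time_s": time; "joints": joint angles; "qvel": joint speeds; "joint_efforts": joint torques, N m; "tool_pos": TCP position; "ee_rot": TCP orientation; "ft_force": force on the tool from outside, world axes, zero at the start; "moment": the same for the moment, N m; "width": opening from 0.0 (shut) to 1.0 (fully open).
Only numpy, scipy, OpenCV 4.12 (cv2) and the standard library are available. Lean on these libraries where they do the work, as an engineer would, in place of code of your own. Each camera call takes 0.05 s, during which the arm holds its last target. There are 200 camera calls.

TASK

Wind the red screw jack up with its crank until the top of its steel pad is level with the red pointer, under the carriage that holds the compressor. Then slide the yellow safety catch on the sloping grey box sideways to its far stop, and gently press the red button it uncovered, feeling for it, so that the latch lets go and the carriage settles onto the jack pad. Leave the catch open, let the button come back up, and leave the spray can and the mug alone.

Things in the scene. Friction and masses are not known exactly. Their poses are not given: they have to be found in the camera images.
- stand: bench stand, bolted down: steel base 220 x 500 x 12 mm. Origin: on its underside, 20 mm towards -y from the centre. x points away from the robot, y left, z up at yaw 0. In mm: crank axis (-50,-180), jack axis (30,0), columns (radius 8, top z 192) at (30,+-75), gauge post (92,46) to z 180. Carriage with compressor: x -25..85, y +-90, top z 215 while held
- crank_axis (a point): point on the vertical axis of the crank, at the height of the middle of the crank's knob (156 mm above the table). The steel crank arm is at 117..125 mm height, over a red gear box 74 mm square and 97 mm high
- knob_mid (a point): middle of the crank's knob: upright black cylinder 26 mm in diameter, 126 to 181 mm above the table (this point 156 mm), 45 mm from the crank axis. It spins freely on its pin, so a grip may keep its direction while it is led round in a circle. A gripper body kept above 215 mm height clears the stand at every crank angle
- crank (a joint): crank angle in rad, 0 to 21, growing clockwise as seen from above; starts anywhere from 0 to 2. Clockwise raises the jack pad, 16 mm per turn; about 2 to 3 N at the knob turn it; the screw holds by itself
- pad_top (a point): centre of the top face of the jack pad, a steel disc 60 mm in diameter and 10 mm thick on the jack's screw; 86 mm above the table at crank angle 0
- pointer_tip (a point): tip of the red pointer clamped on the gauge post beside the pad; the flat top face of the pointer (at this point's height) is the set height for the top of the pad, 118 to 128 mm above the table
- carriage (a joint): how far the carriage has come down, m: 0 while the latch holds it, grows downward (to 0.050)
- carriage_under (a point): centre of the carriage's underside, straight above the pad; 142 mm above the table while held by the brass latch pawl. Carriage and compressor weigh about 0.8 kg
- release_box: grey release box on the stand, face sloping towards the robot. Origin: centre of its pocket's mouth, in the face. z: squarely out of the face, 34 degrees from vertical, leaning to the robot; x up the slope; y sideways, the way the catch opens. Pocket 46 mm (x) by 56 mm (y), 32 mm deep. Face spans x +-37, y -40..110 mm; slide rails at x +-34.5 stand 8 mm proud. More than 30 N damages it
- catch (a joint): safety catch slide, m: near 0 (0 to 0.006 at the start) it covers the pocket, 0.066 is the far stop, pocket clear. It slides along +y of the release box against about 3 N of friction and stays where it is left
- catch_fin (a point): middle of the black fin on the yellow catch: fin 10 mm thick (along the slide), 34 mm long (up the slope), 22 mm high, on a plate 62 x 64 x 4 mm whose top is 5 mm above the box face; this point is 16 mm above the face, the fin's top 27 mm
- button (a joint): round red button in the middle of the pocket, 30 mm across, its top 3 to 15 mm below the mouth, different each time and not reported: feel for it. Value: travel in m, 0 at rest, 0.010 fully in; 3 N to start, rising evenly to about 13 N fully in; springs back. The latch lets go at about 0.006 (9 N): keep it there for half a second
- spray_can: black spray can with an orange cap, 52 mm in diameter, 170 mm tall, standing; origin: centre of its underside. Leave alone
- mug: blue mug, 80 mm in diameter, 90 mm tall, standing; origin: centre of its underside. Leave alone

How it is judged:
On the way, in this order (a step that is already met when the one before it is completed fails the run):
1. jack pad wound level with the red pointer (within 4 mm) and the crank at rest, carriage still held (z of pad_top in the frame of pointer_tip between -0.004 and 0.004 m and velocity of joint crank between -0.3 and 0.3 rad/s and value of joint carriage below 0.003 m), for 0.3 s.
2. safety catch slid to its far stop (past 60 of 66 mm), carriage still held, pad still level (z of pad_top in the frame of pointer_tip between -0.004 and 0.004 m and value of joint catch above 0.06 m and value of joint carriage below 0.003 m), for 0.2 s.
3. button pressed in, past 5.5 of 10 mm, with the catch open (value of joint button above 0.0055 m and value of joint catch above 0.058 m), for 0.05 s.
At the end, for the whole second after the job is handed in: the carriage rests on the jack pad (underside within 3 mm of the pad's top, at least 8 mm lower than at the start), the pad's top is within 4 mm of the red pointer, the catch is open (past 58 of 66 mm), the button has sprung back (less than 1.5 mm in), and crank and carriage are at rest (z of pad_top in the frame of pointer_tip between -0.004 and 0.004 m and z of carriage_under in the frame of pad_top between -0.003 and 0.003 m and value of joint carriage above 0.008 m and value of joint catch above 0.058 m and value of joint button below 0.0015 m and velocity of joint carriage between -0.005 and 0.005 m/s and velocity of joint crank between -0.1 and 0.1 rad/s); the robot touches nothing.
It fails at once if button or release pocket pressed with more than 30 N (contact force between the fingers and release_box above 30 N).
It fails at once if a bystander moved more than 30 mm or tipped over (distance of any of spray_can, mug from where it was at the start of the episode above 0.03 m or angle between any of spray_can, mug's own z axis and vertical above 0.4 rad).
It also fails if it takes over 69 s, if anything falls off the work surface, if the arm or the gripper's body presses on something with over 40 N, if the wrist force passes 120 N, or if a joint passes its speed limit or range.

## Working session

There is one attempt and no reset: what is moved stays moved. The work goes in short steps, Python scripts to look and compute and a tool call to move; the robot and the scene stay as the last step left them, time stands still between calls to the robot, and variables do not carry over. Pictures are saved under pics/ and viewed, about 8 in all and at most 12, crops included, and the job is handed in when it is done.

Besides the shell and the picture viewer there is one more tool, called after "Emit:" by a JSON object that holds its "fn" and its "kwargs", one argument or row to a line. carry_out: Moves the arm, as the interface text tells. Its arguments: {"type":"object","properties":{"targets":{"type":"array","items":{"type":"object","properties":{"hand":{"type":"number"},"offset":{"type":"array","items":{"type":"number"}},"spin":{"type":"number"}}}},"grip_force":{"type":"number"}},"required":["targets"]}

```bash
mkdir -p pics; ls; cat > h.py <<'E'
import numpy as np, cv2
from scipy.spatial.transform import Rotation as R
from bench import r
def cam(n):
    c=r.camera_info(n); return c,cv2.Rodrigues(np.array(c["rvec"],float))[0],np.array(c["tvec"],float).ravel()
def ray(n,uv):
    c,Rm,t=cam(n); d=np.array([(uv[0]-c["cx"])/c["fx"],(uv[1]-c["cy"])/c["fy"],1.]); return -Rm.T@t,Rm.T@d
def at_z(n,uv,z):
    o,d=ray(n,uv); return o+d*(z-o[2])/d[2]
def at_d(n,uv,D):
    o,d=ray(n,uv); return o+d*D
def cloud(n,D):
    c,Rm,t=cam(n); v,u=np.mgrid[:400,:640]
    P=np.stack([(u-c["cx"])/c["fx"]*D,(v-c["cy"])/c["fy"]*D,D],-1); return (P-t)@Rm
def tri(a,b):
    (o1,d1),(o2,d2)=a,b; s=np.linalg.lstsq(np.stack([d1,-d2],1),o2-o1,rcond=None)[0]
    p,q=o1+d1*s[0],o2+d2*s[1]; return (p+q)/2,np.linalg.norm(p-q)
E
python3 - <<'E'
from h import *
np.set_printoptions(precision=4,suppress=True)
for n in["side","top"]:
    im,D=r.snapshot(n); cv2.imwrite(f"pics/{n}0.png",im[...,::-1]); np.save(f"{n}0.npy",D)
    print(n,cam(n)[0], 'o',ray(n,(320,200)))
    for q in["stand","crank_axis","knob_mid","pad_top","pointer_tip","carriage_under","release_box","catch_fin","spray_can","mug"]:
        for k in r.pinpoint(n,q)[:1]:
            u,v=np.round(k["uv"]).astype(int); d=D[v,u] if 0<=u<640 and 0<=v<400 else 0
            print(q,round(k["conf"],2),np.round(k["uv"],1),at_d(n,k["uv"],d))
o=r.get_obs();print(o)
E
```

```text
pics
side {'fx': 364.84180147223685, 'fy': 364.84180147223685, 'cx': 326.90607623692966, 'cy': 195.61024908397835, 'rvec': array([ 0.3395, -2.7143,  1.3559]), 'tvec': array([0.5836, 0.2007, 1.0613])} o (array([0.4106, 0.8473, 0.7878]), array([ 0.1937, -0.7668, -0.6124]))
stand 0.7 [327.7 233.2] [0.5635 0.1548 0.1284]
crank_axis 0.71 [348.1 162.1] [ 0.5774 -0.1955  0.1367]
knob_mid 0.61 [347.8 156.2] [ 0.5796 -0.1947  0.1599]
pad_top 0.48 [317.8 211.8] [0.6027 0.1097 0.1572]
pointer_tip 0.55 [298.2 203.3] [0.668  0.0786 0.1494]
carriage_under 0.93 [319.4 200.8] [0.6013 0.0986 0.1869]
release_box 0.81 [341.8 241.7] [0.5202 0.181  0.1328]
catch_fin 0.64 [347.3 234.4] [0.5092 0.1689 0.15  ]
spray_can 0.98 [382.6 161.6] [ 0.4742 -0.4198  0.0221]
mug 0.74 [328.2 378.7] [0.4768 0.5054 0.0843]
top {'fx': 411.4770357340949, 'fy': 411.4770357340949, 'cx': 316.924469357799, 'cy': 201.4760043484644, 'rvec': array([ 2.1362, -2.188 ,  0.1511]), 'tvec': array([0.    , 0.6038, 1.4496])} o (array([0.4164, 0.0074, 1.5141]), array([ 0.1292, -0.0222, -0.9914]))
stand 0.95 [309.2 207.3] [0.5703 0.0135 0.
[... 195 characters left out ...]
 193.3] [0.6085 0.0166 0.213 ]
release_box 0.87 [266.9 224.5] [0.5182 0.1575 0.1253]
catch_fin 0.83 [267.6 229.1] [0.5031 0.1561 0.1182]
spray_can 0.89 [436.5 234.1] [ 0.4733 -0.424   0.0941]
mug 0.77 [187.1 240.1] [0.4772 0.4617 0.0031]
{'time_s': 1.1, 'joints': array([-1.4623,  0.3806,  1.2974,  0.    ,  1.4636, -0.2153]), 'qvel': array([-0.0006,  0.0034,  0.0013,  0.0013,  0.0002,  0.0001]), 'joint_efforts': array([ -0.0002, -43.7794, -22.4738,   0.0713,   0.0314,  -0.    ]), 'tool_pos': array([ 0.175 , -0.5214,  0.4048]), 'ee_rot': array([ 2.0463,  0.3342, -2.0463]), 'ft_force': array([-0.2771,  0.4074,  0.3296]), 'moment': array([-0.0635,  0.0295,  0.0075]), 'width': 0.9989289865322534}
```

```bash
python3 - <<'E'
import cv2,numpy as np
a=cv2.imread("pics/side0.png")[110:310,200:440]; b=cv2.imread("pics/top0.png")[140:300,200:440]
a=cv2.resize(a,(540,450),interpolation=2);b=cv2.resize(b,(540,360),interpolation=2)
cv2.imwrite("pics/a.png",cv2.resize(a,(720,600)));cv2.imwrite("pics/b.png",cv2.resize(b,(800,533)))
E
```

```text
(no output)
```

View pics/a.png

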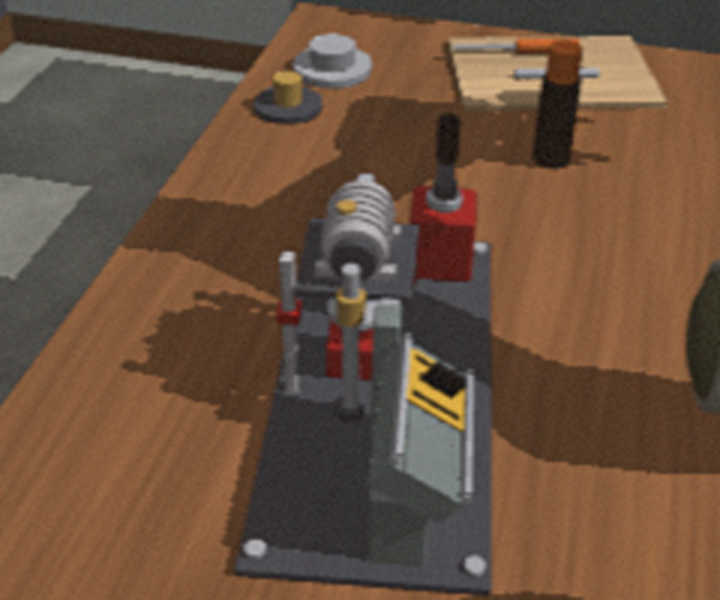

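View pics/b.png

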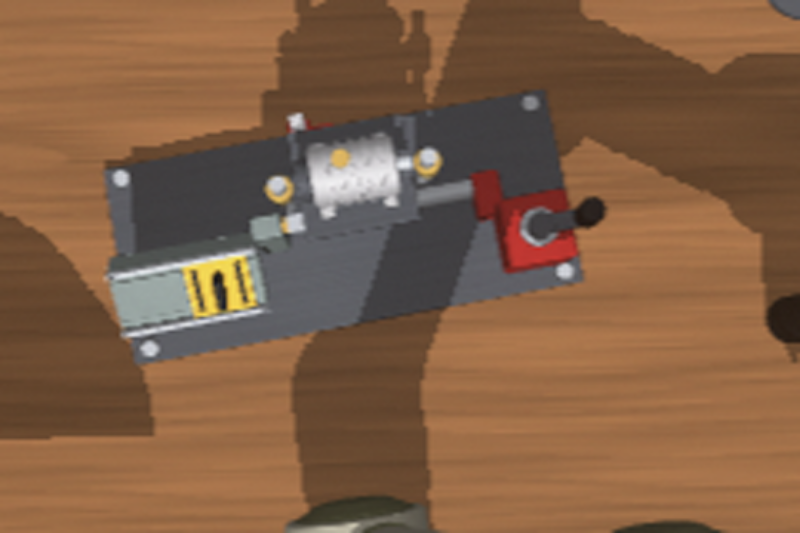

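```bash
cat >> h.py <<'E'
np.set_printoptions(precision=4,suppress=True)
try: S=np.load("stand.npy")   # x,y,yaw
except Exception: S=None
def st(p):  # stand->world
    c,s=np.cos(S[2]),np.sin(S[2]); p=np.asarray(p,float)/1000
    return np.array([S[0]+c*p[0]-s*p[1],S[1]+s*p[0]+c*p[1],p[2]])
E
python3 - <<'E'
from h import *
from scipy.optimize import least_squares
uv=np.array([[105,168],[545,90],[583,280],[137,362]])*.3+[200,140]
W=np.array([at_z("top",p,.012) for p in uv])[:,:2]
L=np.array([[110,270],[110,-230],[-110,-230],[-110,270]])/1000
def f(s):
    c,n=np.cos(s[2]),np.sin(s[2]);return (np.array([[c,-n],[n,c]])@L.T).T+s[:2]-W
s=least_squares(lambda s:f(s).ravel(),[.57,0,.18]); print(s.x,f(s.x)*1000)
np.save("stand.npy",s.x)
import h; h.S=s.x
print("crank",st([-50,-180,156]),"pad",st([30,0,90]),"post",st([92,46,125]))
print("knob top view z.181",at_z("top",(377,203),.181))
D=np.load("side0.npy");P=cloud("side",D)
im=cv2.imread("pics/side0.png")
c,s_=np.cos(-h.S[2]),np.sin(-h.S[2])
q=P-np.array([h.S[0],h.S[1],0]); X=np.stack([c*q[...,0]-s_*q[...,1],s_*q[...,0]+c*q[...,1],q[...,2]],-1)*1000
for u in range(312,326,2):
    print(u,[(v,*X[v,u].round().astype(int)) for v in range(204,232,2)])
print("clamp")
for u in range(292,302,2): print(u,[(v,*X[v,u].round().astype(int),*im[v,u,::-1]) for v in range(208,222)])
for q,g in[("pad",(30,0,90)),("ptr",(92,46,125))]:
    cc,Rm,t=cam("side");p=Rm@st(g)+t;print(q,cc["fx"]*p[0]/p[2]+cc["cx"],cc["fy"]*p[1]/p[2]+cc["cy"])
cv2.imwrite("pics/c.png",cv2.resize(im[180:255,280:380],(800,600),interpolation=2))
w,_=r.snapshot("wrist");cv2.imwrite("pics/w0.png",w[...,::-1]);o,d=ray("wrist",(320,200));print("wrist",o,d, r.get_obs()["tool_pos"],cam("wrist")[0]["fx"])
E
```

```text
[0.5902 0.0168 0.1569] [[ 1.239   1.873 ]
 [ 2.3848 -1.7318]
 [-1.5084 -2.608 ]
 [-2.1155  2.4667]]
crank [ 0.5689 -0.1688  0.156 ] pad [0.6198 0.0215 0.09  ] post [0.6738 0.0766 0.125 ]
knob top view z.181 [ 0.5759 -0.2086  0.181 ]
312 [(204, np.int64(47), np.int64(52), np.int64(153)), (206, np.int64(45), np.int64(71), np.int64(161)), (208, np.int64(43), np.int64(87), np.int64(167)), (210, np.int64(43), np.int64(88), np.int64(161)), (212, np.int64(43), np.int64(88), np.int64(154)), (214, np.int64(43), np.int64(86), np.int64(145)), (216, np.int64(43), np.int64(90), np.int64(141)), (218, np.int64(50), np.int64(30), np.int64(82)), (220, np.int64(52), np.int64(13), np.int64(59)), (222, np.int64(51), np.int64(18), np.int64(56)), (224, np.int64(50), np.int64(27), np.int64(56)), (226, np.int64(50), np.int64(34), np.int64(54)), (228, np.int64(50), np.int64(33), np.int64(45)), (230, np.int64(50), np.int64(34), np.int64(37))]
314 [(204, np.int64(38), np.int64(84), np.int64(178)), (206, np.int64(37), np.int64(88), np.int64(175)), (208, np.int64(38), np.int64(84), np.int64(165)), (210, np.int64
[... 10004 characters left out ...]
 np.int64(11), np.uint8(67), np.uint8(61), np.uint8(65)), (217, np.int64(99), np.int64(-52), np.int64(12), np.uint8(72), np.uint8(67), np.uint8(71)), (218, np.int64(99), np.int64(-49), np.int64(10), np.uint8(72), np.uint8(72), np.uint8(72)), (219, np.int64(98), np.int64(-45), np.int64(10), np.uint8(73), np.uint8(70), np.uint8(78)), (220, np.int64(98), np.int64(-41), np.int64(9), np.uint8(78), np.uint8(76), np.uint8(80)), (221, np.int64(96), np.int64(-31), np.int64(13), np.uint8(53), np.uint8(50), np.uint8(54))]
pad 319.6862986098051 210.0215338739424
ptr 296.6857577077942 209.23251595385673
wrist [ 0.2425 -0.4984  0.3847] [-0.2592 -0.09   -0.9616] [ 0.175  -0.5214  0.4047] 283.49049368700133
```

View pics/c.png

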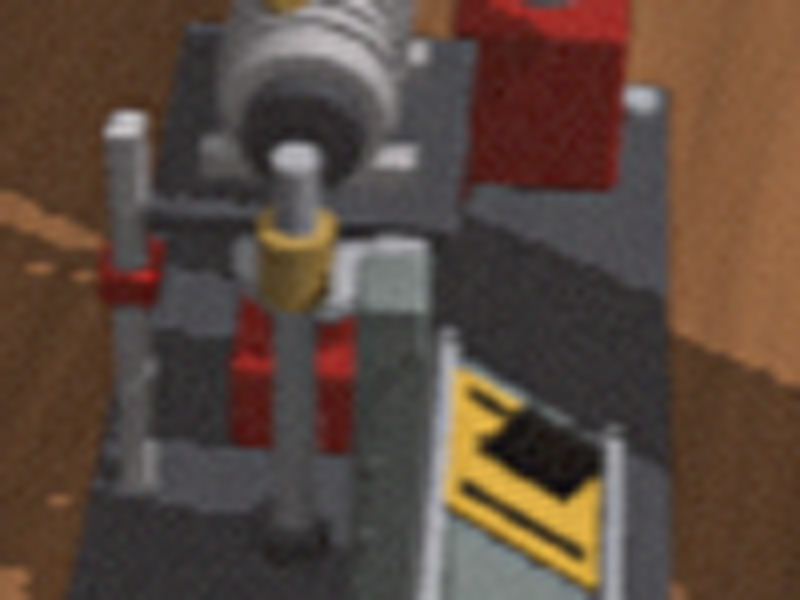

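```bash
cat >> h.py <<'E'
def go(p,spin=0,tcp=True):
    o=r.get_obs();M=R.from_rotvec(o["ee_rot"]).as_matrix();return 100*M.T@(np.asarray(p)-o["tool_pos"])
def uvz(n,q,z):
    k=r.pinpoint(n,q); return (at_z(n,k[0]["uv"],z),round(k[0]["conf"],2),k[0]["uv"]) if k else None
E
python3 - <<'E'
from h import *
o=r.get_obs();print("axes cols x,y,z\n",R.from_rotvec(o["ee_rot"]).as_matrix())
Ds=[];ims=[]
for i in range(8):
    im,D=r.snapshot("side");Ds.append(D);ims.append(im)
D=np.median(Ds,0);im=np.mean(ims,0);np.save("sideD.npy",D);np.save("sideI.npy",im)
P=cloud("side",D);c,s_=np.cos(-S[2]),np.sin(-S[2]);q=P-np.array([S[0],S[1],0])
X=np.stack([c*q[...,0]-s_*q[...,1],s_*q[...,0]+c*q[...,1],q[...,2]],-1)*1000;np.save("X.npy",X)
f=lambda a:' '.join('%d,%.0f,%.0f,%.0f'%(v,*X[v,a[0]]) for v in range(a[1],a[2]))
for nm,a in[("post top",(296,192,200)),("col top",(317,196,206)),("box top",(349,172,188)),("pad",(322,209,222)),("pad323",(323,209,222)),("pad321",(321,209,222)),("ptr298",(298,208,218)),("ptr299",(299,208,218)),("clamp",(296,211,219)),("base",(300,228,240))]: print(nm,f(a))
for q,z in[("crank_axis",.156),("knob_mid",.156)]: 
    a=uvz("top",q,z);print(q,a[0],a[1])
print(go([.57,-.20,.45]))
E
```

```text
axes cols x,y,z
 [[ 0.      0.3182 -0.948 ]
 [ 0.0001 -0.948  -0.3182]
 [-1.     -0.0001 -0.    ]]
post top 192,136,-205,-1 193,135,-197,-0 194,92,46,180 195,91,52,181 196,91,56,180 197,91,57,178 198,91,57,174 199,91,57,171
col top 196,32,58,187 197,33,57,183 198,31,74,192 199,30,78,192 200,30,83,192 201,30,86,191 202,29,87,188 203,29,87,185 204,29,86,181 205,30,85,177
box top 172,-51,-164,126 173,-51,-164,122 174,-51,-164,118 175,-52,-162,115 176,-52,-165,109 177,-52,-159,109 178,-52,-157,106 179,-52,-158,102 180,-53,-157,99 181,-53,-154,97 182,-53,-147,97 183,-53,-144,95 184,-53,-141,93 185,-54,-139,91 186,-54,-141,85 187,-54,-140,82
pad 209,18,61,144 210,23,-1,90 211,23,3,90 212,22,8,90 213,22,14,91 214,21,18,90 215,21,22,90 216,20,27,90 217,20,30,89 218,20,30,85 219,20,30,81 220,21,18,67 221,21,17,62
pad323 209,15,63,146 210,20,-1,90 211,20,4,91 212,19,8,90 213,19,13,90 214,18,17,90 215,18,22,90 216,18,26,90 217,17,30,89 218,17,29,85 219,18,16,69 220,18,15,64 221,18,16,61
pad321 209,21,62,145 210,26,-1,90 211,26,4,90 212,25,9,90 213,25,13,90 214,24,17,89 215,24,22,90 216,23,27,90 217,23,30,89 218,23,32,87 219,23,32,82 220,24,20,68 221,24,21,65
ptr298 208,85,62,143 209,90,37,119 210,89,42,120 211,88,48,120 212,88,52,120 213,87,55,119 214,86,60,119 215,86,62,118 216,86,62,114 217,86,61,109
ptr299 208,83,62,143 209,108,-94,11 210,86,41,119 211,85,46,119 212,85,49,118 213,84,54,118 214,84,57,117 215,84,57,113 216,84,58,111 217,102,-52,12
clamp 211,92,57,127 212,92,56,123 213,92,58,121 214,92,61,119 215,92,63,118 216,92,63,114 217,92,62,110 218,93,56,101
base 228,92,1,13 229,91,5,12 230,90,10,12 231,90,15,12 232,89,18,11 233,88,23,12 234,88,27,11 235,87,32,12 236,86,38,13 237,86,41,12 238,85,45,11 239,85,49,12
crank_axis [ 0.5654 -0.1747  0.156 ] 0.95
knob_mid [ 0.5813 -0.2101  0.156 ] 0.65
[ -4.5248 -17.9019 -47.6746]
```

Emit:
{"fn": "carry_out", "kwargs": {
  "targets": [
    {"hand":8.8,"offset":[-4.5,-17.9,-47.7],"spin":0},
    {"hand":8.8,"offset":[-4.5,-17.9,-47.7],"spin":0},
    {"hand":8.8,"offset":[-4.5,-17.9,-47.7],"spin":0},
    {"hand":8.8,"offset":[-4.5,-17.9,-47.7],"spin":0},
    {"hand":8.8,"offset":[-4.5,-17.9,-47.7],"spin":0}
  ],
  "grip_force": 15
}}

```text
time_s: 2.07
tool_pos: [0.3371, -0.389, 0.4234]
ee_rot: [2.047, 0.333, -2.046]
ft_force: [0.6, -0.9, -0.7]
width: 1.001
```

Emit:
{"fn": "carry_out", "kwargs": {
  "targets": [
    {"hand":8.8,"offset":[-3,-11,-29],"spin":0},
    {"hand":8.8,"offset":[-3,-11,-29],"spin":0},
    {"hand":8.8,"offset":[-3,-11,-29],"spin":0},
    {"hand":8.8,"offset":[-3,-11,-29],"spin":0},
    {"hand":8.8,"offset":[-3,-11,-29],"spin":0}
  ]
}}

```text
time_s: 2.48
tool_pos: [0.4976, -0.2572, 0.4436]
ee_rot: [2.047, 0.333, -2.046]
ft_force: [-0.0, -1.6, 0.2]
width: 0.997
```

```bash
python3 - <<'E'
from h import *
print(r.get_obs()["time_s"],r.get_obs()["tool_pos"],go([.57,-.20,.42]))
E
```

```text
2.4833 [ 0.4976 -0.2572  0.4436] [ 2.3608 -3.1198 -8.6852]
```

Emit:
{"fn": "carry_out", "kwargs": {
  "targets": [
    {"hand":8.8,"offset":[0,-3.1,-8.7],"spin":0},
    {"hand":8.8,"offset":[0,-3.1,-8.7],"spin":0},
    {"hand":8.8,"offset":[0,-3.1,-8.7],"spin":0},
    {"hand":8.8,"offset":[0,-3.1,-8.7],"spin":0}
  ]
}}

```text
time_s: 2.82
tool_pos: [0.5719, -0.198, 0.443]
ee_rot: [2.044, 0.338, -2.044]
ft_force: [-0.5, -0.3, -0.7]
width: 1.0
```

```bash
python3 - <<'E'
from h import *
print(r.get_obs()["tool_pos"])
im,D=r.snapshot("wrist");cv2.imwrite("pics/w1.png",im[...,::-1]);np.save("w1.npy",D);P=cloud("wrist",D)
for q,z in[("crank_axis",.156),("knob_mid",.156)]:
    a=uvz("wrist",q,z);print(q,a)
for k in r.trace("wrist","knob_mid")[:2]:
    m=k["region"]&(D>0);Z=P[m];t=Z[(Z[:,2]>.176)&(Z[:,2]<.19)];print(k["conf"],m.sum(),k["uv"],"top",len(t),t.mean(0),t.min(0),t.max(0))
m=(abs(P[...,2]-.097)<.003)&(D>0)
b=P[m];b=b[(abs(b[:,0]-.57)<.08)&(abs(b[:,1]+.17)<.08)];rc=cv2.minAreaRect((b[:,:2]*1000).astype(np.float32));print("box top",len(b),rc)
E
```

```text
[ 0.5719 -0.198   0.443 ]
crank_axis (array([ 0.566 , -0.1663,  0.156 ]), 0.87, [284.8, 188.0])
knob_mid (array([ 0.5751, -0.2138,  0.156 ]), 0.76, [333.7, 193.8])
0.77 829 [330.6, 194.9] top 598 [ 0.5777 -0.21    0.1806] [ 0.5652 -0.2234  0.176 ] [ 0.5892 -0.1977  0.1831]
box top 2394 ((569.4912109375, -165.95407104492188), (72.07109832763672, 71.80628967285156), 9.043437957763672)
```

View pics/w1.png

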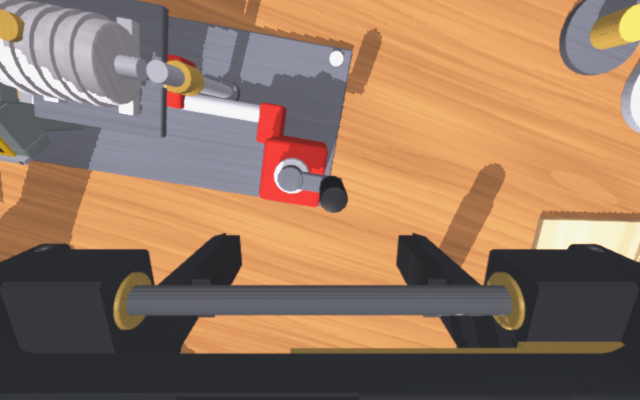

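Emit:
{"fn": "carry_out", "kwargs": {
  "targets": [
    {"hand":7,"offset":[4,1.4,-0.1],"spin":0},
    {"hand":7,"offset":[8,1.4,-0.1],"spin":0},
    {"hand":7,"offset":[12.3,1.4,-0.1],"spin":0},
    {"hand":7,"offset":[12.3,1.4,-0.1],"spin":0}
  ]
}}

```text
time_s: 3.35
tool_pos: [0.5727, -0.2151, 0.3138]
ee_rot: [2.042, 0.339, -2.063]
ft_force: [-0.5, -0.2, -0.2]
width: 0.794
```

```bash
python3 - <<'E'
from h import *
o=r.get_obs();print(o["time_s"],o["tool_pos"],o["joints"],go([.5774,-.2106,.320]))
im,D=r.snapshot("wrist")
for k in r.trace("wrist","knob_mid")[:1]:
    P=cloud("wrist",D);m=k["region"]&(D>0);Z=P[m];t=Z[(Z[:,2]>.176)&(Z[:,2]<.186)];print(k["conf"],len(t),(t.min(0)+t.max(0))/2)
E
```

```text
3.35 [ 0.5727 -0.2151  0.3138] [-0.5525  0.5636  1.2563 -0.0007  1.3346  0.6992] [-0.627  -0.2913 -0.5805]
0.66 503 [ 0.5851 -0.2098  0.181 ]
```

Emit:
{"fn": "carry_out", "kwargs": {
  "targets": [
    {"hand":7,"offset":[-0.7,-0.3,-0.6],"spin":0},
    {"hand":7,"offset":[-0.7,-0.3,-0.6],"spin":0},
    {"hand":7,"offset":[-0.7,-0.3,-0.6],"spin":0}
  ]
}}

```text
time_s: 3.7
tool_pos: [0.5793, -0.2104, 0.3314]
ee_rot: [2.05, 0.327, -2.043]
ft_force: [-0.8, -0.4, 0.1]
width: 0.795
```

```bash
python3 - <<'E'
from h import *
im,D=r.snapshot("wrist");o=r.get_obs();print(o["time_s"],o["tool_pos"],o["qvel"],go([.5774,-.2106,.320]))
print(R.from_rotvec(o["ee_rot"]).as_matrix())
cv2.imwrite("pics/w2.png",im[...,::-1])
E
```

```text
3.75 [ 0.5792 -0.2104  0.3305] [-0.0014  0.014   0.0237 -0.0005 -0.0071 -0.0003] [ 1.052  -0.0381  0.177 ]
[[ 0.0023  0.3152 -0.949 ]
 [-0.0021 -0.949  -0.3152]
 [-1.      0.0027 -0.0016]]
```

View pics/w2.png

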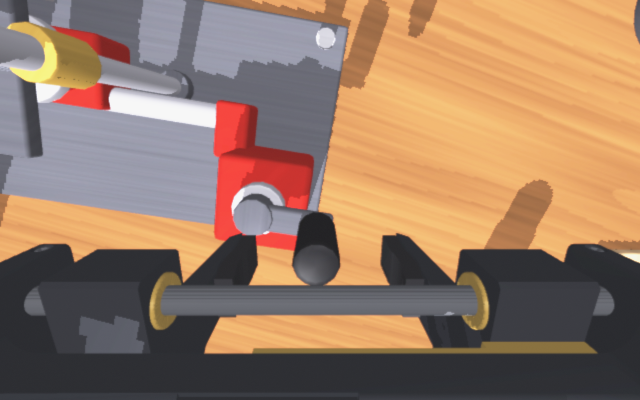

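Emit:
{"fn": "carry_out", "kwargs": {
  "targets": [
    {"hand":5,"offset":[1.0,0,0.2],"spin":0},
    {"hand":2,"offset":[1.0,0,0.2],"spin":0},
    {"hand":2,"offset":[1.0,0,0.2],"spin":0},
    {"hand":2,"offset":[1.0,0,0.2],"spin":0},
    {"hand":2,"offset":[1.0,0,0.2],"spin":0}
  ],
  "grip_force": 15
}}

```text
time_s: 4.17
tool_pos: [0.5773, -0.2111, 0.3205]
ee_rot: [2.049, 0.328, -2.045]
ft_force: [-0.3, 0.7, 0.1]
width: 0.44
```

```bash
cat >> h.py <<'E'
C=np.array([.5695,-.166])
def wind(step,n,zt=.320,spin=0,stop=None):
    o=r.get_obs();p=o["tool_pos"];M=R.from_rotvec(o["ee_rot"]).as_matrix()
    a=np.arctan2(*(p[:2]-C)[::-1]);print("t",o["time_s"],"pos",p,"az",np.degrees(a),"rad",np.linalg.norm(p[:2]-C),"w",o["width"],"F",o["ft_force"])
    for i in range(1,n+1):
        b=a-np.radians(min(step*i,stop) if stop else step*i)
        q=np.array([*(C+.045*np.array([np.cos(b),np.sin(b)])),zt]);print(np.round(100*M.T@(q-p),1).tolist())
E
python3 -c "
from h import *
print(r.get_obs()['joints']);wind(24,5)"
```

```text
[-0.5428  0.5599  1.242  -0.0006  1.3367  0.7076]
t 4.1667 pos [ 0.5773 -0.2111  0.3205] az -80.1381937361875 rad 0.04576884100668549 w 0.44013537544598347 F [-0.3393  0.6936  0.0633]
[0.0, -0.7, 1.7]
[0.0, -2.0, 3.1]
[0.0, -3.8, 3.8]
[0.0, -5.7, 3.7]
[0.0, -7.3, 2.8]
```

Emit:
{"fn": "carry_out", "kwargs": {
  "targets": [
    {"hand":2,"offset":[0,0,0],"spin":0},
    {"hand":2,"offset":[0,0,0],"spin":0},
    {"hand":2,"offset":[0,0,0],"spin":0}
  ]
}}

```text
time_s: 4.42
tool_pos: [0.5772, -0.2104, 0.3206]
ee_rot: [2.049, 0.331, -2.046]
ft_force: [-1.4, 4.7, 2.1]
width: 0.289
```

```bash
python3 -c "
from h import *
wind(24,5)"
```

```text
t 4.4167 pos [ 0.5772 -0.2104  0.3206] az -80.17000478552205 rad 0.04505846855770188 w 0.2885323009760655 F [-1.422   4.715   2.0672]
[0.1, -0.7, 1.8]
[0.1, -2.0, 3.1]
[0.1, -3.7, 3.8]
[0.1, -5.6, 3.7]
[0.1, -7.3, 2.8]
```

Emit:
{"fn": "carry_out", "kwargs": {
  "targets": [
    {"hand":2,"offset":[0.1,-0.7,1.8],"spin":0},
    {"hand":2,"offset":[0.1,-2.0,3.1],"spin":0},
    {"hand":2,"offset":[0.1,-3.7,3.8],"spin":0},
    {"hand":2,"offset":[0.1,-5.6,3.7],"spin":0},
    {"hand":2,"offset":[0.1,-7.3,2.8],"spin":0}
  ]
}}

```text
time_s: 4.83
tool_pos: [0.5268, -0.1501, 0.3206]
ee_rot: [2.05, 0.327, -2.044]
ft_force: [6.3, -5.6, 0.2]
width: 0.289
```

```bash
python3 -c "
from h import *
wind(24,5)"
```

```text
t 4.8333 pos [ 0.5268 -0.1501  0.3206] az 159.52675816120453 rad 0.04557177103184624 w 0.2889608172636938 F [ 6.2863 -5.6371  0.2224]
[0.1, -1.1, -1.5]
[0.1, -1.6, -3.3]
[0.1, -1.4, -5.1]
[0.1, -0.3, -6.7]
[0.1, 1.2, -7.7]
```

Emit:
{"fn": "carry_out", "kwargs": {
  "targets": [
    {"hand":2,"offset":[0.1,-1.1,-1.5],"spin":0},
    {"hand":2,"offset":[0.1,-1.6,-3.3],"spin":0},
    {"hand":2,"offset":[0.1,-1.4,-5.1],"spin":0},
    {"hand":2,"offset":[0.1,-0.3,-6.7],"spin":0},
    {"hand":2,"offset":[0.1,1.2,-7.7],"spin":0}
  ]
}}

```text
time_s: 5.25
tool_pos: [0.6045, -0.1362, 0.3206]
ee_rot: [2.049, 0.328, -2.044]
ft_force: [-9.0, -3.9, 4.0]
width: 0.291
```

```bash
python3 -c "
from h import *
wind(24,5)"
```

```text
t 5.25 pos [ 0.6045 -0.1362  0.3206] az 40.392050156679666 rad 0.045925337753706066 w 0.29060174668996713 F [-9.0365 -3.934   4.0298]
[0.1, 1.9, -0.2]
[0.1, 3.7, 0.2]
[0.1, 5.2, 1.4]
[0.1, 6.0, 3.0]
[0.1, 6.2, 4.9]
```

Total so far 239.4°; 421° more.

Emit:
{"fn": "carry_out", "kwargs": {
  "targets": [
    {"hand":2,"offset":[0.1,1.9,-0.2],"spin":0},
    {"hand":2,"offset":[0.1,3.7,0.2],"spin":0},
    {"hand":2,"offset":[0.1,5.2,1.4],"spin":0},
    {"hand":2,"offset":[0.1,6.0,3.0],"spin":0},
    {"hand":2,"offset":[0.1,6.2,4.9],"spin":0}
  ]
}}

```text
time_s: 5.67
tool_pos: [0.5777, -0.2106, 0.3205]
ee_rot: [2.052, 0.331, -2.042]
ft_force: [-0.1, 17.2, 8.2]
width: 0.286
```

```bash
python3 -c "
from h import *
wind(24,5)"
```

```text
t 5.6667 pos [ 0.5777 -0.2106  0.3205] az -79.63884900415138 rad 0.04534529031847127 w 0.2856657675002239 F [-0.1483 17.2035  8.184 ]
[0.0, -0.7, 1.8]
[0.0, -2.0, 3.1]
[0.0, -3.7, 3.8]
[0.0, -5.6, 3.7]
[0.0, -7.3, 2.9]
```

One turn (359.5°) done; ~301.5° remain.

Emit:
{"fn": "carry_out", "kwargs": {
  "targets": [
    {"hand":2,"offset":[0.0,-0.7,1.8],"spin":0},
    {"hand":2,"offset":[0.0,-2.0,3.1],"spin":0},
    {"hand":2,"offset":[0.0,-3.7,3.8],"spin":0},
    {"hand":2,"offset":[0.0,-5.6,3.7],"spin":0},
    {"hand":2,"offset":[0.0,-7.3,2.9],"spin":0}
  ]
}}

```text
time_s: 6.08
tool_pos: [0.5262, -0.1506, 0.3207]
ee_rot: [2.053, 0.327, -2.041]
ft_force: [7.7, -5.6, -3.9]
width: 0.29
```

```bash
python3 -c "
from h import *
wind(24,5)"
```

```text
t 6.0833 pos [ 0.5262 -0.1506  0.3207] az 160.42589615039364 rad 0.04596923448507477 w 0.28958124171035277 F [ 7.7429 -5.5827 -3.9223]
[0.1, -1.1, -1.5]
[0.1, -1.7, -3.3]
[0.1, -1.4, -5.2]
[0.1, -0.4, -6.7]
[0.1, 1.1, -7.8]
```

Emit:
{"fn": "carry_out", "kwargs": {
  "targets": [
    {"hand":2,"offset":[0.1,-1.1,-1.5],"spin":0},
    {"hand":2,"offset":[0.1,-1.7,-3.3],"spin":0},
    {"hand":2,"offset":[0.1,-1.4,-5.2],"spin":0},
    {"hand":2,"offset":[0.1,-0.4,-6.7],"spin":0},
    {"hand":2,"offset":[0.1,1.1,-7.8],"spin":0}
  ]
}}

```text
time_s: 6.5
tool_pos: [0.6042, -0.1357, 0.3206]
ee_rot: [2.05, 0.329, -2.042]
ft_force: [-12.2, -7.0, 3.0]
width: 0.29
```

```bash
python3 -c "
from h import *
wind(21,5,stop=62)"
```

```text
t 6.5 pos [ 0.6042 -0.1357  0.3206] az 41.180020097336005 rad 0.04604417146596649 w 0.28971655218654363 F [-12.1768  -7.0143   3.006 ]
[0.1, 1.6, -0.3]
[0.1, 3.3, -0.0]
[0.1, 4.6, 0.8]
[0.1, 4.6, 0.8]
[0.1, 4.6, 0.8]
```

Emit:
{"fn": "carry_out", "kwargs": {
  "targets": [
    {"hand":2,"offset":[0.1,1.6,-0.3],"spin":0},
    {"hand":2,"offset":[0.1,3.3,0.0],"spin":0},
    {"hand":2,"offset":[0.1,4.6,0.8],"spin":0},
    {"hand":2,"offset":[0.1,4.6,0.8],"spin":0},
    {"hand":2,"offset":[0.1,4.6,0.8],"spin":0}
  ]
}}

```text
time_s: 6.92
tool_pos: [0.6108, -0.1829, 0.3207]
ee_rot: [2.05, 0.326, -2.042]
ft_force: [-2.3, -0.6, 5.3]
width: 0.287
```

```bash
python3 - <<'E'
from h import *
wind(21,1)
Ds=[];ims=[]
for i in range(6):
    im,D=r.snapshot("side");Ds.append(D);ims.append(im)
D=np.median(Ds,0);im=np.mean(ims,0)
P=cloud("side",D);c,s_=np.cos(-S[2]),np.sin(-S[2]);q=P-np.array([S[0],S[1],0])
X=np.stack([c*q[...,0]-s_*q[...,1],s_*q[...,0]+c*q[...,1],q[...,2]],-1)*1000
for a in[(298,),(321,),(322,),(323,),(324,),(311,),(309,)]: print(a,' '.join('%d,%.0f,%.0f,%.0f'%(v,*X[v,a[0]]) for v in range(207,220)))
print(r.get_obs()["time_s"])
E
```

```text
t 6.9167 pos [ 0.6108 -0.1829  0.3207] az -22.222257448219796 rad 0.044606870414729424 w 0.2866752347167966 F [-2.2823 -0.5998  5.3389]
[0.1, 1.1, 1.2]
(298,) 207,85,62,147 208,85,63,143 209,89,39,120 210,89,42,119 211,88,46,119 212,88,51,119 213,87,54,118 214,86,61,120 215,86,63,118 216,86,62,114 217,86,62,110 218,89,46,92 219,89,48,90
(321,) 207,21,62,152 208,21,62,149 209,21,62,145 210,23,33,117 211,23,33,113 212,25,12,93 213,25,10,87 214,25,12,85 215,25,11,80 216,25,14,78 217,24,18,78 218,24,21,77 219,24,20,72
(322,) 207,18,61,152 208,18,62,149 209,18,63,146 210,20,30,115 211,20,31,112 212,22,6,88 213,22,5,83 214,22,4,78 215,22,8,78 216,22,12,77 217,21,16,77 218,21,18,75 219,21,17,70
(323,) 207,15,61,151 208,15,63,150 209,15,64,147 210,18,29,115 211,18,30,112 212,20,-6,78 213,20,-1,78 214,20,3,77 215,19,7,77 216,19,13,78 217,18,16,77 218,18,17,74 219,18,17,70
(324,) 207,13,60,152 208,12,62,149 209,12,63,147 210,15,28,114 211,21,-54,43 212,20,-47,45 213,17,-2,78 214,9,96,156 215,9,101,157 216,9,107,158 217,8,110,158 218,8,113,157 219,8,113,153
(311,) 207,49,61,149 208,49,61,146 209,53,26,113 210,68,-92,12 211,67,-86,12 212,66,-81,12 213,66,-76,12 214,59,-18,57 215,58,-13,57 216,57,-8,57 217,57,-4,57 218,56,2,58 219,56,6,57
(309,) 207,54,61,149 208,54,62,146 209,75,-97,11 210,74,-92,12 211,74,-86,12 212,73,-80,12 213,73,-77,11 214,72,-71,11 215,71,-67,11 216,70,-60,13 217,70,-56,11 218,63,-4,52 219,62,3,54
7.2167
```

Emit:
{"fn": "carry_out", "kwargs": {
  "targets": [
    {"hand":5,"offset":[0,0,0],"spin":0},
    {"hand":5,"offset":[0,0,0],"spin":0},
    {"hand":5,"offset":[0,0,0],"spin":0},
    {"hand":5,"offset":[-4,0,0],"spin":0},
    {"hand":5,"offset":[-8,0,0],"spin":0}
  ]
}}

```text
time_s: 7.63
tool_pos: [0.6107, -0.1818, 0.3996]
ee_rot: [2.047, 0.331, -2.047]
ft_force: [0.0, -0.7, 1.6]
width: 0.567
```

```bash
python3 - <<'E'
from h import *
o=r.get_obs();print(o["time_s"],o["width"],o["tool_pos"],go([.50,.15,.46]))
E
```

```text
7.6333 0.5666544143241178 [ 0.6107 -0.1818  0.3996] [ -6.077  -34.9701   0.0092]
```

Emit:
{"fn": "carry_out", "kwargs": {
  "targets": [
    {"hand":4,"offset":[-6,-35,0],"spin":9},
    {"hand":4,"offset":[-6,-35,0],"spin":9},
    {"hand":4,"offset":[-6,-35,0],"spin":9},
    {"hand":4,"offset":[-6,-35,0],"spin":9},
    {"hand":4,"offset":[-6,-35,0],"spin":9}
  ]
}}

```text
time_s: 8.05
tool_pos: [0.5447, 0.0148, 0.4353]
ee_rot: [2.135, 0.175, -2.136]
ft_force: [1.5, -0.5, 0.8]
width: 0.456
```

```bash
python3 - <<'E'
from h import *
o=r.get_obs();print(o["time_s"],o["width"],o["tool_pos"],go([.50,.15,.46]),R.from_rotvec(o["ee_rot"]).as_matrix()[:,1])
E
```

```text
8.05 0.455680027394547 [0.5447 0.0148 0.4353] [ -2.4836 -14.0689   2.2004] [ 0.1636 -0.9865  0.0009]
```

Emit:
{"fn": "carry_out", "kwargs": {
  "targets": [
    {"hand":4,"offset":[-2.5,-14,2.2],"spin":0},
    {"hand":4,"offset":[-2.5,-14,2.2],"spin":0},
    {"hand":4,"offset":[-2.5,-14,2.2],"spin":0},
    {"hand":4,"offset":[-2.5,-14,2.2],"spin":0},
    {"hand":4,"offset":[-2.5,-14,2.2],"spin":0}
  ]
}}

```text
time_s: 8.47
tool_pos: [0.4985, 0.1527, 0.4613]
ee_rot: [2.134, 0.181, -2.132]
ft_force: [-0.0, 0.5, 0.4]
width: 0.452
```

```bash
python3 - <<'E'
from h import *
im,D=r.snapshot("wrist");o=r.get_obs();print(o["time_s"],o["tool_pos"],o["qvel"].round(2),R.from_rotvec(o["ee_rot"]).as_matrix()[:,1])
cv2.imwrite("pics/w3.png",im[...,::-1]);np.save("w3.npy",D);P=cloud("wrist",D);np.save("P3.npy",P)
for q in["catch_fin","release_box","catch"]:
    for k in r.pinpoint("wrist",q)[:2] if q!="catch" else []:
        u,v=np.round(k["uv"]).astype(int);print(q,k["conf"],k["uv"],P[v,u])
    for k in r.trace("wrist",q)[:2]:
        m=k["region"]&(D>0);print("tr",q,k["conf"],m.sum(),k["uv"],P[m].min(0),P[m].max(0)); np.save(f"m_{q}.npy",m)
E
```

```text
8.5167 [0.4994 0.1508 0.4606] [-0.06  0.02  0.01 -0.01 -0.01 -0.02] [ 0.1669 -0.986   0.001 ]
catch_fin 0.73 [311.5, 175.0] [0.5143 0.161  0.1548]
tr catch_fin 0.9 2370 [309.5, 168.5] [0.4848 0.1273 0.1064] [0.5445 0.1985 0.1572]
tr release_box 0.77 7548 [269.7, 145.8] [ 0.4308  0.1009 -0.0025] [0.572  0.3214 0.1533]
tr catch 0.95 2208 [309.8, 169.2] [0.4869 0.1277 0.1104] [0.543  0.1957 0.1572]
```

View pics/w3.png

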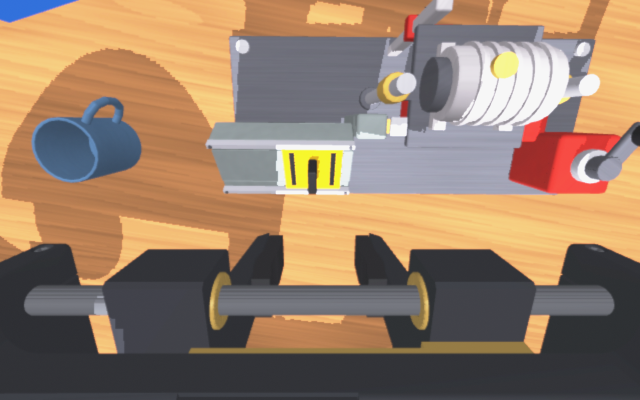

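```bash
python3 - <<'E'
from h import *
im=cv2.imread("pics/w3.png")[...,::-1].astype(int);P=np.load("P3.npy");m=np.load("m_catch.npy")
Y=m&(im[...,0]>150)&(im[...,2]<90); A=P[Y];c=np.median(A,0)
for _ in range(3):
    n=np.linalg.svd(A-c)[2][2];n*=np.sign(n[2]);d=(A-c)@n;A=A[abs(d)<.003];c=A.mean(0)
print("yellow",len(A),c,"n",n,"tilt",np.degrees(np.arccos(n[2])),"az",np.degrees(np.arctan2(n[1],n[0])))
y=np.array([-n[1]*-1,0,0]);y=np.cross(n,[0,0,1.]);y/=np.linalg.norm(y);y*=np.sign(y[1]);x=np.cross(y,n);print("y",y,np.degrees(np.arctan2(y[1],y[0])),"x",x)
B=P[m];h=(B-c)@n;L=np.stack([(B-c)@x,(B-c)@y,h],1)*1000
Yl=np.stack([(A-c)@x,(A-c)@y],1)*1000;print("plate ext",np.percentile(Yl,[1,99],0))
f=L[(h>.008)&(h<.026)];print("fin",len(f),np.percentile(f,[2,50,98],0))
t=L[(h>.018)&(h<.026)];print("fintop",len(t),np.percentile(t,[3,50,97],0),"mid",c+ (np.percentile(t[:,0],[3,97]).mean()*x+np.percentile(t[:,1],[3,97]).mean()*y)/1000+n*.011)
# whole-box frame: face points grey, in local coords
Q=P.reshape(-1,3);L2=np.stack([(Q-c)@x,(Q-c)@y,(Q-c)@n],1)*1000
g=L2[(abs(L2[:,2]+5)<2)&(abs(L2[:,0])<45)&(L2[:,1]>-60)&(L2[:,1]<160)];print("face",len(g),np.percentile(g,[1,99],0))
rl=L2[(abs(L2[:,2]-3)<1.5)&(abs(L2[:,0])>28)&(abs(L2[:,0])<45)&(L2[:,1]>-60)&(L2[:,1]<160)]
for s in(-1,1): q=rl[rl[:,0]*s>0];print("rail",s,len(q),np.percentile(q,[2,50,98],0))
np.savez("box.npz",c=c,x=x,y=y,n=n)
E
```

```text
yellow 1551 [0.5174 0.1618 0.1301] n [-0.5562 -0.0915  0.826 ] tilt 34.313591126275114 az -170.65448550650567
y [-0.1624  0.9867  0.    ] 99.34551449349433 x [0.815  0.1341 0.5637]
plate ext [[-31.3802 -30.3401]
 [ 25.127   30.2474]]
fin 284 [[-16.1128  -4.4237   9.2255]
 [  6.512    0.0018  21.2197]
 [ 14.8682   5.1383  22.6966]]
fintop 216 [[-15.8258  -4.4198  19.2043]
 [  1.104    0.0018  21.6468]
 [ 14.4165   5.0988  22.6607]] mid [0.5106 0.1611 0.1387]
face 3224 [[-34.9428 -41.7407  -6.8174]
 [ 34.8837 106.2828  -3.2127]]
rail -1 429 [[-39.7373 -39.8537   1.6007]
 [-36.4388  41.4797   2.7941]
 [-33.6823 104.5221   3.9965]]
rail 1 730 [[ 29.0223 -53.2948   1.6386]
 [ 32.6233  27.373    2.837 ]
 [ 44.221  103.7824   4.0136]]
```

```bash
python3 - <<'E'
from h import *
o=r.get_obs();print(o["tool_pos"],go([.509,.161,.306]))
E
```

```text
[0.5007 0.1481 0.4597] [15.3642 -1.1497 -1.0485]
```

Emit:
{"fn": "carry_out", "kwargs": {
  "targets": [
    {"hand":3.2,"offset":[3,-1.1,-1.0],"spin":7},
    {"hand":3.2,"offset":[6,-1.1,-1.0],"spin":14},
    {"hand":3.2,"offset":[9,-1.1,-1.0],"spin":15},
    {"hand":3.2,"offset":[11,-1.1,-1.0],"spin":15},
    {"hand":3.2,"offset":[11,-1.1,-1.0],"spin":15}
  ]
}}

```text
time_s: 9.18
tool_pos: [0.5086, 0.1595, 0.3456]
ee_rot: [-2.161, 0.112, 2.181]
ft_force: [0.4, -0.5, -1.0]
width: 0.362
```

Emit:
{"fn": "carry_out", "kwargs": {
  "targets": [
    {"hand":3.2,"offset":[0,0,0],"spin":0},
    {"hand":3.2,"offset":[0,0,0],"spin":0}
  ]
}}

```text
time_s: 9.35
tool_pos: [0.509, 0.1589, 0.3462]
ee_rot: [-2.161, 0.113, 2.18]
ft_force: [-0.3, -0.1, 0.3]
width: 0.363
```

```bash
python3 - <<'E'
from h import *
o=r.get_obs();print(o["time_s"],o["width"],o["tool_pos"],o["qvel"].round(3),go([.509,.161,.306]),R.from_rotvec(o["ee_rot"]).as_matrix())
E
```

```text
9.35 0.3625691374972662 [0.509  0.1589 0.3462] [ 0.006 -0.017 -0.013  0.001 -0.002  0.002] [ 4.0214 -0.2245 -0.0084] [[-0.0089 -0.1017 -0.9948]
 [-0.002  -0.9948  0.1017]
 [-1.      0.0029  0.0087]]
```

Emit:
{"fn": "carry_out", "kwargs": {
  "targets": [
    {"hand":3.2,"offset":[1.5,-0.2,0],"spin":0},
    {"hand":3.2,"offset":[3,-0.2,0],"spin":0},
    {"hand":3.2,"offset":[4,-0.2,0],"spin":0},
    {"hand":3.2,"offset":[4,-0.2,0],"spin":0}
  ]
}}

```text
time_s: 9.68
tool_pos: [0.509, 0.1605, 0.3059]
ee_rot: [-2.16, 0.114, 2.181]
ft_force: [0.7, -0.4, -0.6]
width: 0.364
```

```bash
python3 - <<'E'
from h import *
im,D=r.snapshot("wrist");cv2.imwrite("pics/w4.png",im[...,::-1])
b=np.load("box.npz");o=r.get_obs();p=o["tool_pos"];print(o["time_s"],p,o["ft_force"]);M=R.from_rotvec(o["ee_rot"]).as_matrix()
for d in(.02,.04,.06,.075,.083): print(np.round(100*M.T@(b["y"]*d+[0,0,.306-p[2]]),1))
E
```

```text
9.7333 [0.5092 0.1606 0.307 ] [ 0.0389 -0.492  -0.1922]
[ 0.1 -1.9  0.5]
[ 0.1 -3.9  1. ]
[ 0.1 -5.8  1.6]
[ 0.1 -7.2  2. ]
[ 0.1 -8.   2.2]
```

View pics/w4.png

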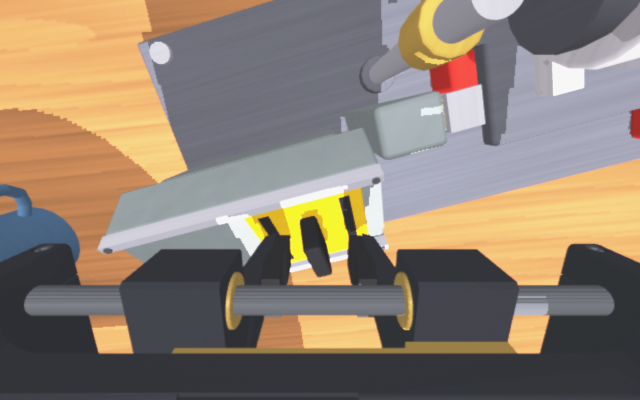

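Emit:
{"fn": "carry_out", "kwargs": {
  "targets": [
    {"hand":3.2,"offset":[0.1,-1.5,0.4],"spin":0},
    {"hand":3.2,"offset":[0.1,-3.0,0.8],"spin":0},
    {"hand":3.2,"offset":[0.1,-4.5,1.2],"spin":0},
    {"hand":3.2,"offset":[0.1,-6.0,1.6],"spin":0},
    {"hand":3.2,"offset":[0.1,-6.7,1.8],"spin":0}
  ]
}}

```text
time_s: 10.15
tool_pos: [0.4982, 0.23, 0.3075]
ee_rot: [-2.165, 0.113, 2.176]
ft_force: [1.2, -4.1, 0.2]
width: 0.367
```

Emit:
{"fn": "carry_out", "kwargs": {
  "targets": [
    {"hand":3.2,"offset":[0,-0.3,0.1],"spin":0},
    {"hand":3.2,"offset":[0,-0.3,0.1],"spin":0}
  ]
}}

```text
time_s: 10.32
tool_pos: [0.4976, 0.2332, 0.3083]
ee_rot: [-2.167, 0.112, 2.175]
ft_force: [1.2, -1.4, -1.6]
width: 0.366
```

```bash
cat > s.py <<'E'
from h import *
im,D=r.snapshot("wrist");P=cloud("wrist",D);b=np.load("box.npz");o=r.get_obs()
print(o["time_s"],"tcp moved y",(o["tool_pos"]-[.5092,.1606,.307])@b["y"],o["tool_pos"],o["ft_force"])
Y=(im[...,0]>140)&(im[...,1]>110)&(im[...,2]<90);Y=Y.astype(bool)
L=np.stack([(P-b["c"])@b[k] for k in"xyn"],-1)*1000
q=L[Y&(abs(L[...,2])<3)&(abs(L[...,0])<34)];print("yellow y",len(q),np.percentile(q[:,1],[1,99]) if len(q) else"")
dk=(im.max(-1)<60)&(L[...,2]>10)&(L[...,2]<26)&(abs(L[...,0])<18)
E
python3 s.py
```

```text
10.3667 tcp moved y 0.07316182269179154 [0.4977 0.2328 0.3082] [-0.4002 -0.9065 -0.5074]
yellow y 3617 [34.0252 95.4479]
```

Emit:
{"fn": "carry_out", "kwargs": {
  "targets": [
    {"hand":3.2,"offset":[0.1,-0.3,0.1],"spin":0},
    {"hand":3.2,"offset":[0.1,-0.3,0.1],"spin":0}
  ]
}}

```text
time_s: 10.53
tool_pos: [0.4974, 0.2346, 0.3079]
ee_rot: [-2.169, 0.117, 2.175]
ft_force: [0.6, -11.5, 4.1]
width: 0.366
```

```bash
python3 s.py
```

```text
10.5833 tcp moved y 0.07480695941943609 [0.4974 0.2345 0.3079] [ -0.1535 -10.7439   4.0974]
yellow y 3677 [34.2409 95.6999]
```

Emit:
{"fn": "carry_out", "kwargs": {
  "targets": [
    {"hand":3.2,"offset":[0,0.8,-0.2],"spin":0},
    {"hand":3.2,"offset":[-3,0.8,-0.2],"spin":0},
    {"hand":1,"offset":[-6.5,2.8,-0.8],"spin":0},
    {"hand":0,"offset":[-10,5.8,-1.2],"spin":0},
    {"hand":0,"offset":[-10,5.8,-1.2],"spin":0}
  ]
}}

```text
time_s: 11.0
tool_pos: [0.5042, 0.1732, 0.4139]
ee_rot: [-2.177, 0.117, 2.162]
ft_force: [0.3, 0.9, 0.6]
width: 0.161
```

Emit:
{"fn": "carry_out", "kwargs": {
  "targets": [
    {"hand":0,"offset":[0,0,0],"spin":0},
    {"hand":0,"offset":[0,0,0],"spin":0},
    {"hand":0,"offset":[0,0,0],"spin":0}
  ]
}}

```text
time_s: 11.25
tool_pos: [0.5042, 0.1733, 0.4129]
ee_rot: [-2.175, 0.117, 2.164]
ft_force: [0.7, 0.6, -0.6]
width: 0.005
```

```bash
python3 s.py; python3 - <<'E'
from h import *
im,D=r.snapshot("wrist");cv2.imwrite("pics/w5.png",im[...,::-1]);o=r.get_obs();print(o["time_s"],o["tool_pos"],o["width"],o["ft_force"])
P=cloud("wrist",D);b=np.load("box.npz");L=np.stack([(P-b["c"])@b[k] for k in"xyn"],-1)*1000
I=im.astype(int);m=(I[...,0]>90)&(I[...,1]<60)&(I[...,2]<60)&(abs(L[...,0])<30)&(abs(L[...,1])<30)&(L[...,2]<0)
q=L[m];print(len(q)); print(np.percentile(q,[2,25,50,75,98],0), P[m].mean(0))
for k in r.trace("wrist","button")[:1]:
    q=L[k["region"]];print(k["conf"],len(q),np.percentile(q,[2,50,98],0))
k=r.trace("wrist","spray_can");
E
```

```text
11.3 tcp moved y 0.013590899583382953 [0.5042 0.1735 0.4126] [ 0.1991  0.1868 -0.9868]
yellow y 1769 [33.8914 96.2928]
11.35 [0.5042 0.1737 0.4126] 0.004970132269406272 [ 0.2623  0.2421 -0.0604]
21
[[  3.3681 -13.481  -16.7443]
 [  6.2957 -11.6256 -15.7913]
 [  8.0992 -10.0178 -15.2519]
 [  8.4677   7.9258 -14.6811]
 [  9.8401  10.2153 -13.9445]] [0.5326 0.1598 0.1216]
0.85 569 [[-16.7964 -14.2926 -31.1461]
 [  0.2462  -0.4087 -13.5259]
 [ 21.18    13.5083  -4.9726]]
```

View pics/w5.png

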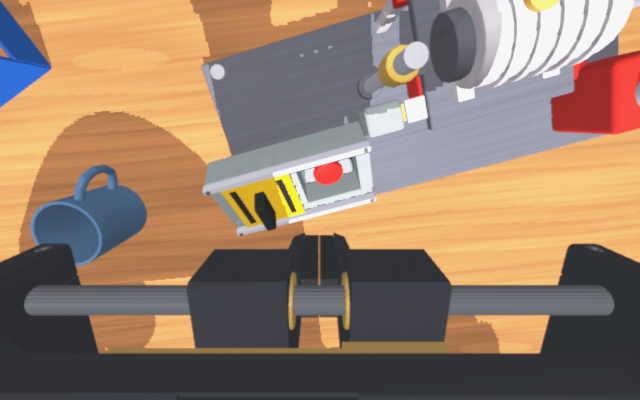

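```bash
cat >> h.py <<'E'
def press(d):  # offset so that tip is d (m) above nominal touch, along n
    b=np.load("box.npz");u=np.array([b["n"][0],b["n"][1],0]);u=-u/np.linalg.norm(u)
    B=b["c"]-b["y"]*.0005-b["n"]*.0135+u*-.011+b["y"]*-.004+b["n"]*d
    o=r.get_obs();print(o["time_s"],"d now",(o["tool_pos"]-[0,0,.166]-B)@b["n"]+d,"y az",np.degrees(np.arctan2(*R.from_rotvec(o["ee_rot"]).as_matrix()[[1,0],1])),"F",o["ft_force"],"Fn",o["ft_force"]@b["n"])
    return go(B+[0,0,.166])
E
python3 -c "
from h import *
for d in(.06,.03,.012):print(press(d))
b=np.load('box.npz');M=R.from_rotvec(r.get_obs()['ee_rot']).as_matrix();print('n in tool',M.T@b['n'])"
```

```text
11.45 d now 0.11001106651836051 y az -95.93070920938419 F [ 0.0464 -1.0143 -0.2163] Fn -0.11160074651755214
[7.8405 2.4284 2.0842]
11.45 d now 0.11001106651836046 y az -95.93070920938419 F [ 0.0464 -1.0143 -0.2163] Fn -0.11160074651755214
[10.3252  1.9737  0.4656]
11.45 d now 0.11001106651836048 y az -95.93070920938419 F [ 0.0464 -1.0143 -0.2163] Fn -0.11160074651755214
[11.8159  1.7008 -0.5055]
n in tool [-0.8282  0.1516  0.5395]
```

Emit:
{"fn": "carry_out", "kwargs": {
  "targets": [
    {"hand":0,"offset":[4,2.4,2.1],"spin":5},
    {"hand":0,"offset":[7.8,2.4,2.1],"spin":5},
    {"hand":0,"offset":[9,2.2,1.3],"spin":5},
    {"hand":0,"offset":[10.3,2.0,0.5],"spin":5},
    {"hand":0,"offset":[10.3,2.0,0.5],"spin":5}
  ]
}}

```text
time_s: 11.87
tool_pos: [0.4981, 0.154, 0.307]
ee_rot: [-2.124, 0.208, 2.123]
ft_force: [0.2, -0.3, -0.1]
width: 0.009
```

Emit:
{"fn": "carry_out", "kwargs": {
  "targets": [
    {"hand":0,"offset":[0,0,0],"spin":0}
  ]
}}

```text
time_s: 11.95
tool_pos: [0.4982, 0.1543, 0.3069]
ee_rot: [-2.123, 0.207, 2.124]
ft_force: [0.4, -0.7, 0.5]
width: 0.005
```

```bash
python3 -c "
from h import *
for d in(.015,.01):print(press(d))
o=r.get_obs();b=np.load('box.npz');M=R.from_rotvec(o['ee_rot']).as_matrix();print('n in tool',M.T@b['n'],o['qvel'].round(3))"
```

```text
11.95 d now 0.02759599779838215 y az -100.8968817554891 F [ 0.3936 -0.6914  0.5211] Fn 0.27474740977915113
[ 0.9571 -0.2735 -0.7856]
11.95 d now 0.027595997798382087 y az -100.8968817554891 F [ 0.3936 -0.6914  0.5211] Fn 0.27474740977915113
[ 1.3696 -0.3729 -1.0502]
n in tool [-0.825   0.1988  0.5291] [ 0.006  0.034  0.014  0.001 -0.013  0.   ]
```

Emit:
{"fn": "carry_out", "kwargs": {
  "targets": [
    {"hand":0,"offset":[0.7,-0.2,-0.6],"spin":0},
    {"hand":0,"offset":[1.4,-0.4,-1.1],"spin":0},
    {"hand":0,"offset":[1.4,-0.4,-1.1],"spin":0}
  ]
}}

```text
time_s: 12.2
tool_pos: [0.5104, 0.1563, 0.2919]
ee_rot: [-2.122, 0.207, 2.125]
ft_force: [0.2, -0.1, -0.1]
width: 0.008
```

```bash
python3 -c "
from h import *
for d in(.006,.002,-.002):print(press(d))"
```

```text
12.2 d now 0.008278658807907575 y az -100.88905495298319 F [ 0.1714 -0.1006 -0.0698] Fn -0.14375020317410897
[ 0.2053 -0.0233 -0.1018]
12.2 d now 0.00827865880790757 y az -100.88905495298319 F [ 0.1714 -0.1006 -0.0698] Fn -0.14375020317410897
[ 0.5352 -0.1029 -0.3136]
12.2 d now 0.00827865880790763 y az -100.88905495298319 F [ 0.1714 -0.1006 -0.0698] Fn -0.14375020317410897
[ 0.865  -0.1824 -0.5255]
```

Emit:
{"fn": "carry_out", "kwargs": {
  "targets": [
    {"hand":0,"offset":[0.2,0,-0.1],"spin":0},
    {"hand":0,"offset":[0.3,-0.1,-0.2],"spin":0},
    {"hand":0,"offset":[0.3,-0.1,-0.2],"spin":0}
  ]
}}

```text
time_s: 12.45
tool_pos: [0.5126, 0.1569, 0.2889]
ee_rot: [-2.122, 0.207, 2.125]
ft_force: [0.0, 1.5, -0.4]
width: 0.004
```

```bash
python3 -c "
from h import *
for d in(.002,.0):print(press(d))"
```

```text
12.45 d now 0.004501038140566431 y az -100.89196831272729 F [ 0.0366  1.4995 -0.3811] Fn -0.47242764184163144
[ 0.2367  0.0041 -0.1052]
12.45 d now 0.00450103814056646 y az -100.89196831272729 F [ 0.0366  1.4995 -0.3811] Fn -0.47242764184163144
[ 0.4016 -0.0357 -0.2111]
```

Emit:
{"fn": "carry_out", "kwargs": {
  "targets": [
    {"hand":0,"offset":[0.2,0,-0.1],"spin":0},
    {"hand":0,"offset":[0.2,0,-0.1],"spin":0}
  ]
}}

```text
time_s: 12.62
tool_pos: [0.5136, 0.1567, 0.2868]
ee_rot: [-2.123, 0.207, 2.125]
ft_force: [0.5, 0.3, -0.4]
width: 0.005
```

Emit:
{"fn": "carry_out", "kwargs": {
  "targets": [
    {"hand":0,"offset":[0.2,0,-0.1],"spin":0},
    {"hand":0,"offset":[0.2,0,-0.1],"spin":0}
  ]
}}

```text
time_s: 12.78
tool_pos: [0.5147, 0.1565, 0.2849]
ee_rot: [-2.123, 0.207, 2.124]
ft_force: [-1.9, 1.5, 2.9]
width: 0.007
```

```bash
python3 -c "
from h import *
for d in(-.003,-.005):print(press(d))"
```

```text
12.7833 d now 6.440793001523393e-05 y az -100.8954194232298 F [-1.9192  1.5496  2.8639] Fn 3.2911298027668927
[ 0.2451 -0.0935 -0.1619]
12.7833 d now 6.440793001526429e-05 y az -100.8954194232298 F [-1.9192  1.5496  2.8639] Fn 3.2911298027668927
[ 0.4101 -0.1332 -0.2677]
```

Emit:
{"fn": "carry_out", "kwargs": {
  "targets": [
    {"hand":0,"offset":[0.15,-0.05,-0.1],"spin":0},
    {"hand":0,"offset":[0.33,-0.1,-0.2],"spin":0},
    {"hand":0,"offset":[0.33,-0.1,-0.2],"spin":0}
  ]
}}

```text
time_s: 13.03
tool_pos: [0.5169, 0.1571, 0.2817]
ee_rot: [-2.123, 0.207, 2.124]
ft_force: [-2.2, 0.6, 5.3]
width: 0.001
```

```bash
python3 -c "
from h import *
for d in(-.006,-.007,-.008):print(press(d))"
```

```text
13.0333 d now -0.0038739506712592757 y az -100.89103331354038 F [-2.1716  0.6218  5.2864] Fn 5.517400015585957
[ 0.1716 -0.0496 -0.1157]
13.0333 d now -0.0038739506712593156 y az -100.89103331354038 F [-2.1716  0.6218  5.2864] Fn 5.517400015585957
[ 0.2541 -0.0694 -0.1686]
13.0333 d now -0.003873950671259308 y az -100.89103331354038 F [-2.1716  0.6218  5.2864] Fn 5.517400015585957
[ 0.3366 -0.0893 -0.2215]
```

Emit:
{"fn": "carry_out", "kwargs": {
  "targets": [
    {"hand":0,"offset":[0.2,-0.05,-0.13],"spin":0},
    {"hand":0,"offset":[0.33,-0.1,-0.2],"spin":0},
    {"hand":0,"offset":[0.42,-0.1,-0.28],"spin":0},
    {"hand":0,"offset":[0.42,-0.1,-0.28],"spin":0}
  ]
}}

```text
time_s: 13.37
tool_pos: [0.5196, 0.1575, 0.2778]
ee_rot: [-2.122, 0.207, 2.125]
ft_force: [-5.5, -1.0, 9.5]
width: 0.003
```

```bash
python3 -c "
from h import *
for d in(-.009,-.01):print(press(d))"
```

```text
13.3667 d now -0.008602938186616333 y az -100.88739245136708 F [-5.4854 -1.0195  9.5106] Fn 10.999982325362433
[ 0.0375 -0.0154 -0.0108]
13.3667 d now -0.008602938186616326 y az -100.88739245136708 F [-5.4854 -1.0195  9.5106] Fn 10.999982325362433
[ 0.12   -0.0353 -0.0638]
```

Fn is 11 N, about 7.5–8 mm in. I'll hold it there for about 0.9 s.

Emit:
{"fn": "carry_out", "kwargs": {
  "targets": [
    {"hand":0,"offset":[0.05,0,0],"spin":0},
    {"hand":0,"offset":[0.05,0,0],"spin":0},
    {"hand":0,"offset":[0.05,0,0],"spin":0},
    {"hand":0,"offset":[0.05,0,0],"spin":0},
    {"hand":0,"offset":[0.05,0,0],"spin":0}
  ]
}}

```text
time_s: 13.78
tool_pos: [0.5194, 0.1575, 0.278]
ee_rot: [-2.123, 0.207, 2.125]
ft_force: [-4.9, -1.3, 9.2]
width: 0.004
```

Emit:
{"fn": "carry_out", "kwargs": {
  "targets": [
    {"hand":0,"offset":[0.05,0,0],"spin":0},
    {"hand":0,"offset":[0.05,0,0],"spin":0},
    {"hand":0,"offset":[0.05,0,0],"spin":0},
    {"hand":0,"offset":[0.05,0,0],"spin":0}
  ]
}}

```text
time_s: 14.12
tool_pos: [0.5193, 0.1575, 0.2782]
ee_rot: [-2.123, 0.207, 2.125]
ft_force: [-4.6, -0.9, 9.2]
width: 0.008
```

```bash
python3 - <<'E'
from h import *
print(press(.02),press(.06))
Ds=[r.snapshot("side") for _ in range(4)];D=np.median([d for _,d in Ds],0);im=np.mean([i for i,_ in Ds],0)
P=cloud("side",D)[...,2]*1000;P0=cloud("side",np.load("sideD.npy"))[...,2]*1000
# carriage shift: compressor top
m=np.zeros((400,640),bool);m[165:200,305:335]=True
print("max z before/after",np.percentile(P0[m],98),np.percentile(P[m],98))
cv2.imwrite("pics/s9.png",cv2.resize(im.astype(np.uint8)[160:260,270:404][...,::-1],(800,600),interpolation=2))
E
```

```text
14.1167 d now -0.00810645096902787 y az -100.86912115836606 F [-4.5652 -0.8584  9.2014] Fn 10.217956515814942
14.1167 d now -0.008106450969027859 y az -100.86912115836606 F [-4.5652 -0.8584  9.2014] Fn 10.217956515814942
[-2.3183  0.5547  1.4891] [-5.6172  1.3504  3.6067]
max z before/after 214.76989143492227 379.93504350374036
```

View pics/s9.png

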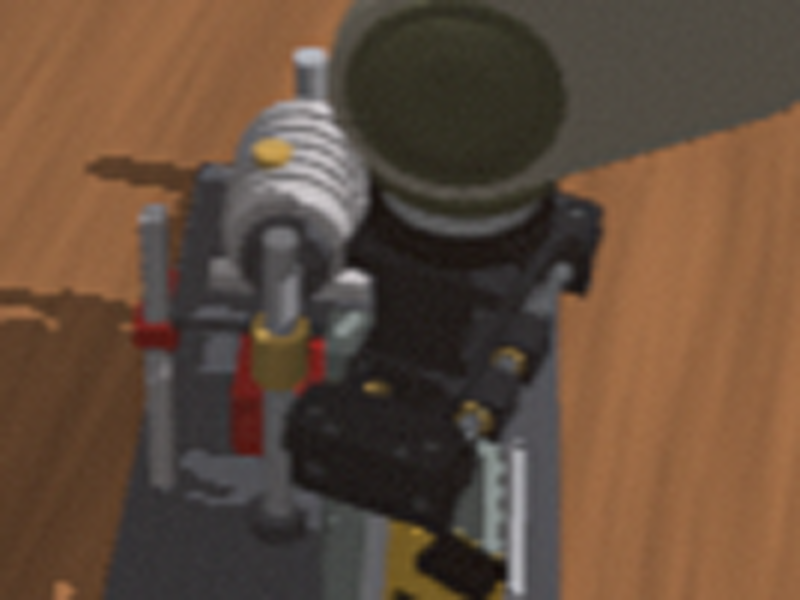

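Emit:
{"fn": "carry_out", "kwargs": {
  "targets": [
    {"hand":0,"offset":[-1.2,0.3,0.8],"spin":0},
    {"hand":0,"offset":[-2.3,0.5,1.5],"spin":0},
    {"hand":0,"offset":[-5.6,1.3,3.6],"spin":0},
    {"hand":0,"offset":[-9,1.3,6],"spin":0},
    {"hand":0,"offset":[-13,1.3,8],"spin":0}
  ]
}}

```text
time_s: 14.73
tool_pos: [0.4381, 0.1601, 0.4064]
ee_rot: [-2.121, 0.208, 2.127]
ft_force: [0.9, 0.3, 0.8]
width: 0.007
```

Emit:
{"fn": "carry_out", "kwargs": {
  "targets": [
    {"hand":0,"offset":[-5,0,8],"spin":0},
    {"hand":0,"offset":[-5,0,8],"spin":0},
    {"hand":0,"offset":[-5,0,8],"spin":0},
    {"hand":0,"offset":[-5,0,8],"spin":0}
  ]
}}

```text
time_s: 15.07
tool_pos: [0.3575, 0.1758, 0.4587]
ee_rot: [-2.126, 0.205, 2.123]
ft_force: [1.1, -0.4, -0.4]
width: 0.004
```

```bash
python3 - <<'E'
from h import *
o=r.get_obs();print(o["time_s"],o["tool_pos"],o["ft_force"])
Ds=[r.snapshot("side") for _ in range(6)];D=np.median([d for _,d in Ds],0);im=np.mean([i for i,_ in Ds],0)
P=cloud("side",D);P0=cloud("side",np.load("sideD.npy"))
b=np.array([.6198,.0215])
for Q in(P0,P):
    m=(np.linalg.norm(Q[...,:2]-b,axis=-1)<.05)&(Q[...,2]>.1);print("compressor top",np.percentile(Q[m][:,2],97))
q=P-np.array([.591,.0196,0]);c,s=np.cos(-.158),np.sin(-.158);X=np.stack([c*q[...,0]-s*q[...,1],s*q[...,0]+c*q[...,1],q[...,2]],-1)*1000
for u in(298,308,311,321,323): print(u,' '.join('%d,%.0f,%.0f,%.0f'%(v,*X[v,u]) for v in range(206,220)))
bx=np.load("box.npz");L=np.stack([(P-bx["c"])@bx[k] for k in"xyn"],-1)*1000;I=im
Y=(I[...,0]>120)&(I[...,1]>85)&(I[...,2]<70)&(abs(L[...,2])<5)&(abs(L[...,0])<40)&(abs(L[...,1])<130);print("yellow y",Y.sum(),np.percentile(L[Y][:,1],[2,98]))
for k in("spray_can","mug"):
    print(k,uvz("side",k,0.))
r.snapshot("top");
for k in("spray_can","mug"): print(k,uvz("top",k,0.))
cv2.imwrite("pics/s10.png",cv2.resize(im.astype(np.uint8)[160:260,270:404][...,::-1],(800,600),interpolation=2))
E
```

```text
15.0667 [0.3575 0.1758 0.4587] [ 1.0548 -0.389  -0.3643]
compressor top 0.2150623061551303
compressor top 0.19259224090623464
298 206,90,21,119 207,90,24,118 208,89,32,121 209,87,45,128 210,86,51,129 211,85,56,130 212,85,59,129 213,85,59,124 214,85,60,121 215,85,60,118 216,85,58,113 217,85,60,111 218,88,43,92 219,88,44,89
308 206,58,40,137 207,59,39,133 208,59,40,129 209,58,44,129 210,58,48,129 211,57,53,129 212,56,58,130 213,56,60,128 214,56,58,123 215,73,-67,13 216,72,-63,12 217,72,-59,11 218,71,-51,13 219,71,-48,12
311 206,48,55,150 207,48,54,145 208,50,41,131 209,50,43,129 210,49,48,129 211,48,52,130 212,48,56,129 213,48,59,128 214,47,61,125 215,48,59,120 216,56,-12,56 217,56,-7,56 218,55,-1,58 219,54,4,58
321 206,20,56,153 207,20,55,148 208,20,55,145 209,21,39,129 210,21,44,129 211,20,49,129 212,20,52,128 213,19,58,129 214,19,60,128 215,19,59,123 216,23,10,78 217,23,16,79 218,23,18,76 219,23,18,73
323 206,14,57,154 207,14,55,149 208,15,43,136 209,16,39,129 210,15,43,129 211,15,48,129 212,14,51,128 213,14,56,128 214,14,59,127 215,14,59,123 216,17,10,78 217,17,12,76 218,17,13,73 219,17,13,69
yellow y 6 [34.7785 78.4729]
spray_can (array([ 0.4639, -0.454 ,  0.    ]), 0.86, [385.5, 162.3])
mug (array([0.478 , 0.4585, 0.    ]), 0.57, [331.9, 376.8])
spray_can (array([ 0.4769, -0.4463,  0.    ]), 0.79, [434.8, 234.2])
mug (array([0.4774, 0.4662, 0.    ]), 0.74, [186.1, 240.1])
```

View pics/s10.png

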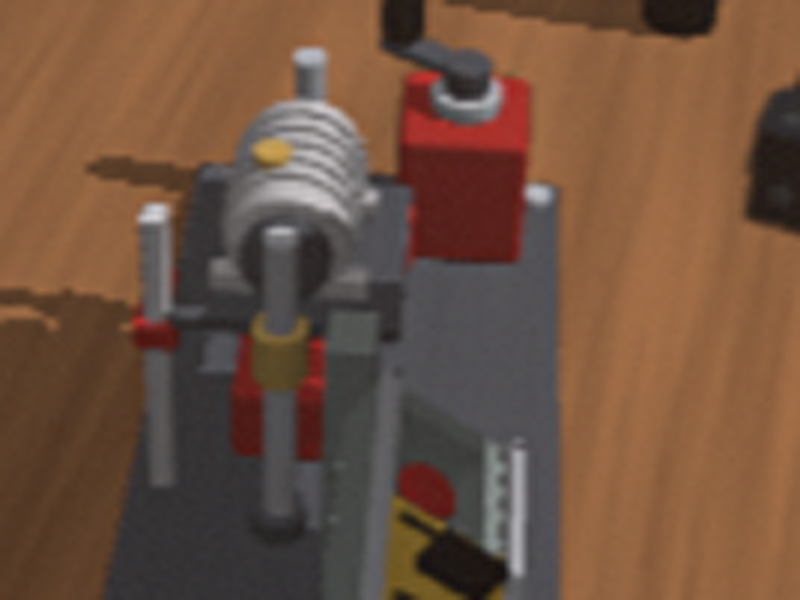

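```bash
python3 -c "
from h import *
o=r.get_obs();print(o['time_s'],o['qvel'].round(3),o['ft_force']);r.close_job()"
```

```text
15.6167 [ 0.002 -0.006 -0.002  0.    -0.001  0.001] [-0.6449  0.9083 -0.3683]
the job is handed in; nothing more can be done
```

The job is done and handed in at 15.6 s. The hand-in reports no verdict, so the numbers below are my own measurements.

**Jack:** I turned the crank about 662° clockwise. That raised the pad from about 90 mm to about 119.4 mm. The pointer measured 119–120 mm.

**Catch:** I pushed it until it stood firm at its far stop, at about 11 N against 3 N of friction. In the close views before the press, the plate had moved about 65 mm. The last picture still shows it open, but too few yellow pixels were left there to measure it again.

**Button:** I felt for it in small steps. It reached about 11 N, roughly 7–8 mm in, and I held it at about 10–11 N for 0.7 s before backing off. It is visible again in the last picture, but I did not measure how far it came back up.

**Last checks:**
- **Carriage:** the compressor top dropped 22.5 mm (215 to 192.6 mm). That puts the underside at about 119.5 mm, on the pad and level with the pointer.
- **Arm:** it stands still, clear of everything, with contact forces near zero.
- **Can and mug:** the arm never went near them. The two cameras disagree by about 10–15 mm on where they stand, which I take as detection noise.

No check failed.

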